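Run the dial gauge carriage up to its end stop

ROBOT

A 7-joint arm with a two-finger parallel gripper is mounted at the origin on the work surface. World frame = base frame: x ahead of the robot, y to its left, z up, the work surface at z = 0. Lengths are in mm, angles in rad, forces in N, time in s.
With the tool pointing down it reaches from about 350 to 900 mm from the base axis. Payload 19.9 kg.
Tool frame: the origin (TCP) lies at the very end of the fingers, on their centre line; the grasp point (between the pads) lies 19 mm behind it; z points along the fingers, x is the direction in which the jaws open and shut, and the axes are right-handed (so a half turn about z gives the same grasp; the last joint's range is limited). The gripper opens to 85 mm and grips with 20 to 120 N. Pads are 22 mm wide; open, the fingers measure 114 mm over their backs; the gripper's body (76 mm by 85 mm) begins 54 mm behind the grasp point. The pads swing forward as they close: fully open they stand 13 mm farther back than shut.
Start: joints at [1.26, 0.417, -0.01, 1.614, 0.005, 1.111, -0.053], TCP at [166.582, -602.372, 231.26] pointing down, gripper open.
Joint ranges: [-2.81, 2.81], [-0.39, 2.02], [-1.27, 1.25], [0.06, 2.57], [-1.19, 4.33], [0.19, 2], [-2.82, 2.82]. Speed limits (rad/s): [1.89, 1.89, 2.39, 2.39, 3.01, 3.01, 3.01].

INTERFACE

Orientations are given as a rotation vector (axis times angle).
In Python, from station import get_state, get_image, finish_job, spot_in, pinpoint gives the robot as it stands.
- The arm moves only by the tool jog_arm, never from a script. Its argument "increments" is a list of rows, each an object of numbers: "tx", "ty", "tz": the shift along the world's x, y, z in m; "rx", "ry", "rz": the turn, a rotation vector about the world's x, y, z in rad. A call has 1 to 5 rows; each row shifts and turns the commanded pose from where the row before left it; what a row does not reach is not made up. A row lasts 1/8 s, in which the tool goes at most 62.5 mm and 10.7 degrees, less where a joint would pass 70% of its speed; a pose out of reach is approached as far as the arm can. A call is refused whole if a number of a shift passes 0.0625 or a number of a turn 0.188, either way. A call with a gripper value outside its range is refused whole. "fingers" is the finger opening in m, from 0 to 0.0854, set as the call begins (left out, the last holds). The fingers move at their own pace and stop on an object; the grip force is fixed at half the most. Time passes only in rows, so rows that do not move let the fingers close. It gives the time, the measured TCP pose, the force and the opening at its end, in the units of the state.
- get_state(): the state, without advancing time (a new reading comes with each control period).
- get_image(name): name is "scene" or "top" or "wrist"; returns a dict with "pixels" (480x640x3 uint8, blue, green, red), "fx", "fy", "cx", "cy" (pixels), "world_to_cam" (4x4, takes a point from world to camera coordinates); the wrist camera has in their place "hand_eye" (4x4, takes a point from camera to tool coordinates, whose origin is the TCP and whose axes are the tool frame's). Camera axes: x right, y down, z forward; pixel columns grow to the right and rows downward; lengths in mm; the calibration is good to about 2 mm. The wrist camera is an equidistant fisheye: a pixel r from the principal point sees the ray r / f radians off the axis. A picture is of the moment at which its call begins: read the wrist's pose just before it. There is no depth.
- finish_job(): hands the job in, once; it reports no verdict.
Trained networks look in the newest picture that a camera, given by its name, has taken for a name from the list of things; names that differ only in an ending like _2 or _b are one class to them, and where a whole thing is asked for, a point or a joint stands for the part that bears it (a point fixed in the world has none). Each returns a list of dicts, best first, with "conf" (0 to 1); they miss things now and then, are a little off and sometimes report something else, mostly with a low value. They report only what shows in the picture. A call takes as long as a camera call. They do not tell look-alikes from the thing itself.
- spot_in(camera, name): "extent" ([left, top, width, height] in pixels, round what is visible of it).
- pinpoint(camera, name): "at" ([column, row] in pixels: a listed point, or the origin of a listed thing).
The state is a dict: "t": time; "joint_pos": joint angles; "joint_velocities": joint speeds; "joint_torque": joint torques, N m; "tcp_pos": TCP position; "ee_rot": TCP orientation; "wrist_force": force on the tool from outside, world axes, zero at the start; "wrist_torque": the same for the moment, N m; "grip_width": opening from 0.0 (shut) to 1.0 (fully open).
Only numpy, scipy, OpenCV 4.12 (cv2) and the standard library are available. Lean on these libraries where they do the work, as an engineer would, in place of code of your own. Each camera call takes 0.05 s, during which the arm holds its last target. There are 200 camera calls.

TASK

Bring the dial gauge into position for the next crankshaft reading: with a fingertip, press the red lock button on the gauge carriage down, and keep it down while you push the carriage along its rail all the way up against the orange end stop. Then let the button come back up so that the carriage locks there, and move clear. Nothing needs gripping or lifting; do not force the locked carriage or let the button up on the way, do not touch the dial gauge, and leave the spray can, torch and screwdriver where they are.

Things in the scene. Friction and masses are not known exactly. Their poses are not given: they have to be found in the camera images.
- bench: Grey base plate 270 x 420 x 20 mm, fixed flat on the table. Origin: centre of its underside. x axis: across it, away from the robot; y axis: along the steel rail. The rail (40 mm wide, 400 mm long, top 50 mm above the table) stands 70 mm to the -x side; a clamped crankshaft (top 130 mm above the table) lies parallel to it, 68 mm to the +x side.
- carriage (a joint): Slide of the aluminium gauge carriage (90 mm across the rail, 80 mm along it, deck 72 mm above the table) on the rail, m. Grows as it travels along the bench's -y axis towards the end stop; starts near 0, meets the stop at 0.19 to 0.25. Unlocked, about 2 N slides it; locked, a pin between teeth under the rail holds it (1 to 3 mm of play).
- push_wall (a point): Middle of the inner face of the yellow upright wall on the carriage's rear (+y) edge, to push or lean against: 60 mm wide, 7 mm thick, top 108 mm above the table, this face 37 mm behind the button's centre.
- carriage_face (a point): Centre of the carriage's leading (bench -y) end face, 61 mm above the table; axes as the bench's. The carriage is home when this face touches the stop face.
- stop_face (a point): Centre of the face of the fixed orange end stop (70 mm across the rail, 25 mm along it, top 82 mm above the table with the knob, 74 mm without) that the carriage runs against, 61 mm above the table; axes as the bench's. Its distance to carriage_face along the bench's y axis is the travel left.
- button_top (a point): Centre of the top of the round red lock button, 40 mm in diameter, on the carriage deck, 86 mm above the table when up; it sinks with the button. 36 mm behind the carriage's leading face and 18 mm to the robot's side (-x) of the rail's centre line.
- lock_button (a joint): Lock button, m pressed down: 0 up (carriage locked), 0.008 fully down; it unlocks at 0.0035. A spring holds it up: it starts to sink at about 3.5 N and is fully down at about 6.5 N. It counts as held down from 0.004 m, and as let up below 0.0025 m. It springs back when let go.
- dial_gauge: Round dial gauge, 50 mm in diameter, face up, on a bracket on the carriage's far (+x) side; its centre lies 85 mm from the button's centre along the bench's +x and 4 mm along +y, its top 96 mm above the table. Delicate: not to be touched. Origin: centre of the carriage at the rail's top (not at the dial).
- can_mid (a point): Centre, 80 mm up, of a spray can standing on the table beyond one end of the bench, 60 mm in diameter, about 160 mm tall.
- torch_mid (a point): Centre, 60 mm up, of a black torch standing on its head on the table beyond one end of the bench, 38 mm in diameter at the foot, 120 mm tall.
- screwdriver: Screwdriver about 190 mm long, 30 mm thick, lying on the table in front of the bench, roughly along the rail. Origin about the middle of its length, on its underside.
- spray_can: The same spray can; origin: centre of its foot.
- torch: The same torch; origin: centre of its foot.
Mind the look-alikes: they are no part of the job. Leave any black or blue look-alike of the screwdriver alone.

How it is judged (in metres and radians):
On the way, in this order (a step that is already met when the one before it is completed fails the run):
1. the lock button is held down with the carriage still within 10 mm of its starting place (value of joint lock_button above 0.004 m and distance of carriage_face from where it was at the start of the episode below 0.01 m), for 0.1 s.
2. the carriage is against the end stop (within 3 mm) with the button still held down by the fingers (value of joint lock_button above 0.0025 m and y of carriage_face in the frame of stop_face below 0.003 m and contact force between lock_button and the fingers above 1 N), for 0.1 s.
At the end, for the whole second after the job is handed in: The carriage stands still within 3 mm of the end stop, the lock button is fully up again (within 1.5 mm), the spray can, torch and screwdriver are at rest, and the robot is clear of everything (y of carriage_face in the frame of stop_face below 0.003 m and value of joint lock_button below 0.0015 m and velocity of joint carriage between -0.005 and 0.005 m/s and linear speed of each of spray_can, torch, screwdriver below 0.02 m/s); the robot touches nothing.
It fails at once if the lock button is up (less than 2.5 mm down) while the carriage is on its way: more than 12 mm from its start and more than 6 mm short of the stop (distance of carriage_face from where it was at the start of the episode above 0.012 m and y of carriage_face in the frame of stop_face above 0.006 m and value of joint lock_button below 0.0025 m).
It fails at once if the dial gauge is touched (more than 1 N) (contact force between dial_gauge and the fingers above 1 N or contact force between dial_gauge and the arm above 1 N).
It fails at once if the spray can, torch or screwdriver is moved by more than 15 mm, or lifted (distance of any of can_mid, torch_mid, screwdriver from where it was at the start of the episode above 0.015 m).
It also fails if it takes over 38 s, if anything falls off the work surface, if the arm or the gripper's body presses on something with over 40 N, if the wrist force passes 120 N, or if a joint passes its speed limit or range.

## Working session

There is one attempt and no reset: what is moved stays moved. The work goes in short steps, Python scripts to look and compute and a tool call to move; the robot and the scene stay as the last step left them, time stands still between calls to the robot, and variables do not carry over. Pictures are saved under pics/ and viewed, on a budget of 10 in all, crops included, one or two more only if the job needs it, and the job is handed in when it is done.

Besides the shell and the picture viewer there is one more tool, called by a JSON object that holds its "name" and its "arguments", one argument or row to a line. jog_arm: Moves the arm, as the interface text tells. Its arguments: {"type":"object","properties":{"increments":{"type":"array"},"fingers":{"type":"number"}},"required":["increments"]}

```bash
mkdir -p pics; cat > h.py <<'E'
import numpy as np,cv2
from station import *
def ray(im,px):
    d=np.array([(px[0]-im['cx'])/im['fx'],(px[1]-im['cy'])/im['fy'],1.]);T=np.array(im['world_to_cam']);R=T[:3,:3]
    return -R.T@T[:3,3],R.T@d
def atz(im,px,z):
    o,d=ray(im,px);return o+d*(z-o[2])/d[2]
E
python3 - <<'E'
from h import *
Z=dict(bench=0,push_wall=90,carriage_face=61,stop_face=61,button_top=86,dial_gauge=50,can_mid=80,torch_mid=60,screwdriver=0)
np.set_printoptions(precision=1,suppress=True)
for c in('top','scene'):
    im=get_image(c);cv2.imwrite(f'pics/{c}.png',im['pixels'])
    for n,z in Z.items():
        for d in pinpoint(c,n)[:3]: print(c,n,round(d['conf'],2),np.array(d['at']),atz(im,d['at'],z))
s=get_state();print(s)
E
```

```text
top bench 0.66 [359.7 167.9] [608.4 -43.8   0. ]
top push_wall 0.74 [270.3 212.7] [510.9 123.9  90. ]
top carriage_face 0.96 [310.6 201.4] [533.9  52.2  61. ]
top stop_face 0.72 [432.1 188.5] [ 551.1 -173.8   61. ]
top button_top 0.88 [294.7 210.5] [514.1  79.9  86. ]
top can_mid 0.58 [205.8 214.3] [512.9 245.   80. ]
top torch_mid 0.8 [507.  179.9] [ 562.9 -311.5   60. ]
top torch_mid 0.17 [499.1 188.4] [ 547.5 -296.4   60. ]
top screwdriver 0.93 [357.  267.3] [409.7 -32.6   0. ]
top screwdriver 0.8 [468.9 333.6] [ 276.2 -244.9    0. ]
top screwdriver 0.76 [210.5 325.1] [302.4 260.7   0. ]
scene bench 0.94 [307.5 346.6] [608.4 -48.6   0. ]
scene bench 0.22 [272.5 271.8] [404.3 -30.8   0. ]
scene carriage_face 0.86 [341.7 277.7] [536.8  51.3  61. ]
scene stop_face 0.68 [223.9 320.9] [ 549.9 -172.    61. ]
scene button_top 0.59 [349.5 256. ] [515.4  77.1  86. ]
scene button_top 0.15 [418.8 264. ] [586.3 177.3  86. ]
scene dial_gauge 0.59 [356.1 273.2] [526.1  86.6  50. ]
scene can_mid 0.72 [425.6 235.8] [516.7 238.6  80. ]
scene can_mid 0.16 [342.6 273.7] [546.8  47.3  80. ]
scene torch_mid 0.78 [138.6 350.2] [ 553.2 -312.    60. ]
scene screwdriver 0.91 [272.9 270.3] [400.5 -28.5   0. ]
scene screwdriver 0.86 [151.2 266.9] [ 289.3 -243.6    0. ]
scene screwdriver 0.83 [374.9 206.1] [292.6 262.9   0. ]
{'t': 1.0, 'joint_pos': array([ 1.3,  0.4, -0. ,  1.6,  0. ,  1.1, -0.1]), 'joint_velocities': array([ 0., -0., -0.,  0., -0., -0., -0.]), 'joint_torque': array([  0. , -86.4,   0.7, -43.5,   0. ,   0. ,  -0. ]), 'tcp_pos': array([ 166.6, -602.4,  231.3]), 'ee_rot': array([-2.5,  1.9,  0. ]), 'wrist_force': array([-0.4,  0.5, -0.4]), 'wrist_torque': array([ 0.,  0., -0.]), 'grip_width': 1.0008067092938349}
```

```bash
python3 - <<'E'
import cv2
a=cv2.imread('pics/top.png');b=cv2.imread('pics/scene.png')
cv2.imwrite('pics/c1.png',cv2.resize(a[100:360,170:560],None,fx=2,fy=2))
cv2.imwrite('pics/c2.png',cv2.resize(b[170:420,100:480],None,fx=2,fy=2))
E
```

```text
(no output)
```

View pics/c1.png

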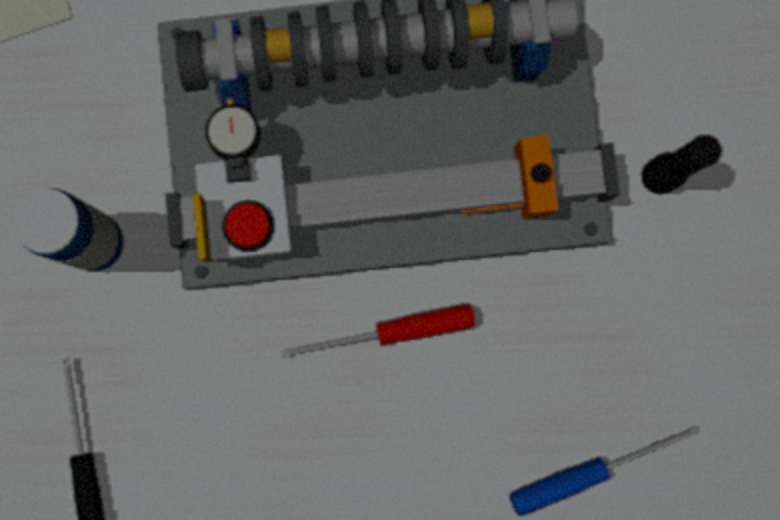

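View pics/c2.png

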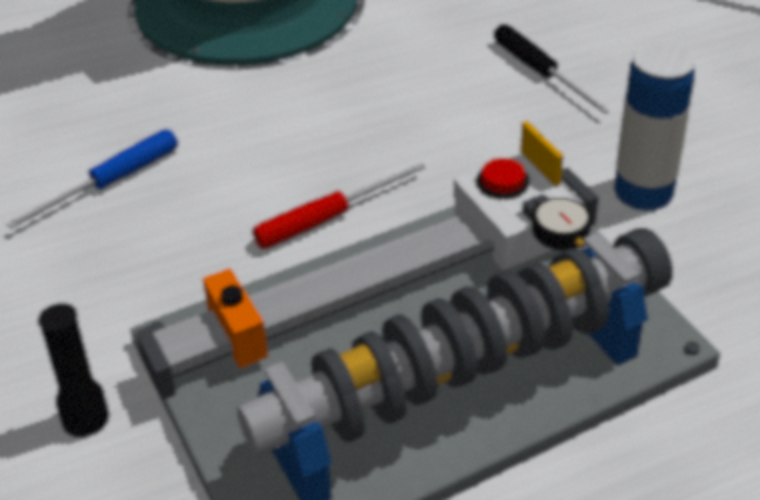

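The targets agree with the picture:
- **Carriage:** red button at top-view px (294,212), yellow wall at (270,213), stop face at (432,188).
- **Could be mistaken for the button:** the red screwdriver handle at (383,262), the black knob on the stop at (440,186) and the dial at (286,165). The round red disc on the aluminium deck is the button.
- **Screwdriver look-alikes:** blue at (450,343), black at (213,335).

I'll straddle the yellow wall, with one finger on the button and the other behind the wall to push. Next I'll work out the yaw.

```bash
python3 - <<'E'
from h import *
from scipy.spatial.transform import Rotation as Ro
s=get_state();R=Ro.from_rotvec(s['ee_rot']).as_matrix();print(R.round(3))
x=R[:2,0];u=np.array([.0675,-.998])
for v in(u,-u):print(np.arctan2(x[0]*v[1]-x[1]*v[0],x@v))
E
```

```text
[[ 0.267 -0.964 -0.   ]
 [-0.964 -0.267  0.   ]
 [-0.     0.    -1.   ]]
-0.20222757845639258
2.939365075133401
```

{"name": "jog_arm", "arguments": {
  "increments": [
    {"tx":0.02,"ty":0.045},
    {"tx":0.02,"ty":0.045},
    {"tx":0.02,"ty":0.045},
    {"tx":0.02,"ty":0.045},
    {"tx":0.02,"ty":0.045}
  ],
  "fingers": 0.05
}}

```text
$.increments[0]: bad value
```

{"name": "jog_arm", "arguments": {
  "increments": [
    {"tx":0.02,"ty":0.045,"tz":0,"rx":0,"ry":0,"rz":-0.04},
    {"tx":0.02,"ty":0.045,"tz":0,"rx":0,"ry":0,"rz":-0.04},
    {"tx":0.02,"ty":0.045,"tz":0,"rx":0,"ry":0,"rz":-0.04},
    {"tx":0.02,"ty":0.045,"tz":0,"rx":0,"ry":0,"rz":-0.04},
    {"tx":0.02,"ty":0.045,"tz":0,"rx":0,"ry":0,"rz":-0.04}
  ],
  "fingers": 0.05
}}

```text
t: 1.62
tcp_pos: [267.1, -375.9, 231.4]
ee_rot: [2.296, -2.144, 0.001]
wrist_force: [0.3, -0.2, 1.3]
grip_width: 0.582
```

{"name": "jog_arm", "arguments": {
  "increments": [
    {"tx":0.025,"ty":0.048,"tz":0,"rx":0,"ry":0,"rz":0},
    {"tx":0.025,"ty":0.048,"tz":0,"rx":0,"ry":0,"rz":0},
    {"tx":0.025,"ty":0.048,"tz":0,"rx":0,"ry":0,"rz":0},
    {"tx":0.025,"ty":0.048,"tz":0,"rx":0,"ry":0,"rz":0},
    {"tx":0.025,"ty":0.048,"tz":0,"rx":0,"ry":0,"rz":0}
  ]
}}

```text
t: 2.25
tcp_pos: [392.2, -135.8, 231.6]
ee_rot: [-2.297, 2.143, -0.001]
wrist_force: [1.6, -0.4, 0.8]
grip_width: 0.591
```

{"name": "jog_arm", "arguments": {
  "increments": [
    {"tx":0.025,"ty":0.048,"tz":0,"rx":0,"ry":0,"rz":0},
    {"tx":0.025,"ty":0.048,"tz":0,"rx":0,"ry":0,"rz":0},
    {"tx":0.025,"ty":0.048,"tz":0,"rx":0,"ry":0,"rz":0},
    {"tx":0.025,"ty":0.048,"tz":0,"rx":0,"ry":0,"rz":0},
    {"tx":0.02,"ty":0.048,"tz":0,"rx":0,"ry":0,"rz":0}
  ]
}}

```text
t: 2.88
tcp_pos: [512.4, 104.2, 231.4]
ee_rot: [-2.297, 2.143, -0.0]
wrist_force: [0.5, -1.1, -0.5]
grip_width: 0.586
```

```bash
cat > w.py <<'E'
from h import *
from scipy.spatial.transform import Rotation as Ro
import sys
np.set_printoptions(precision=1,suppress=True)
s=get_state();R=Ro.from_rotvec(s['ee_rot']).as_matrix();p=s['tcp_pos']
im=get_image('wrist');H=np.array(im['hand_eye']);f=im['fx']
def watz(px,z):
    q=np.array([px[0]-im['cx'],px[1]-im['cy']]);r=np.hypot(*q);th=r/f
    d=np.r_[np.sin(th)*q/max(r,1e-9),np.cos(th)]
    d=R@(H[:3,:3]@d);o=p+R@H[:3,3];return o+d*(z-o[2])/d[2]
print('t',s['t'],'tcp',p,'F',s['wrist_force'],'xaxis',R[:,0].round(3),'zaxis',R[:,2].round(3),s['grip_width'])
for n,z in dict(push_wall=90,carriage_face=61,stop_face=61,button_top=86,dial_gauge=50).items():
    for d in pinpoint('wrist',n)[:2]: print(n,round(d['conf'],2),np.array(d['at']),watz(d['at'],z))
cv2.imwrite(f'pics/{sys.argv[1]}.png',im['pixels'])
E
python3 w.py w1
```

```text
t 2.875 tcp [512.4 104.2 231.4] F [ 0.5 -1.1 -0.5] xaxis [ 0.1 -1.  -0. ] zaxis [ 0.  0. -1.] 0.5862129313403803
push_wall 0.88 [297.  233.3] [505.6 120.4  90. ]
carriage_face 0.96 [382.9 204.7] [528.2  48.8  61. ]
stop_face 0.79 [585.1 205.6] [ 549.8 -172.3   61. ]
button_top 0.59 [344.3 229.2] [510.6  82.8  86. ]
dial_gauge 0.73 [347.6 230.1] [500.2  76.3  50. ]
```

View pics/w1.png

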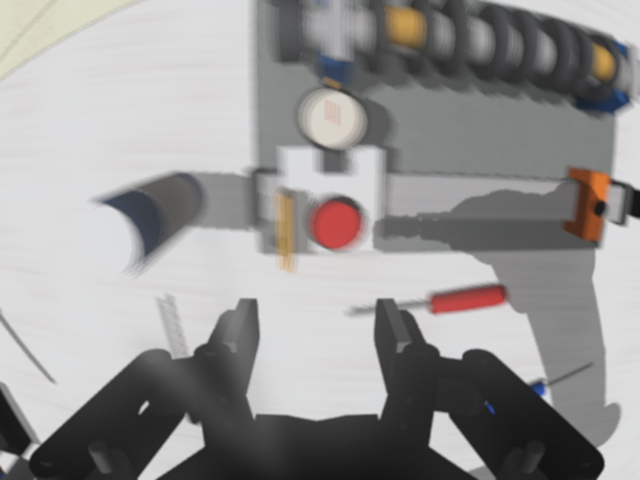

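```bash
cat > w2.py <<'E'
import sys;sys.argv=['',sys.argv[1]]
from w import *
def cent(a,lo,hi,box):
    h=cv2.cvtColor(a,cv2.COLOR_BGR2HSV);m=cv2.inRange(h,lo,hi)
    if lo[0]==0:m|=cv2.inRange(h,(172,120,60),(180,255,255))
    k=np.zeros_like(m);x,y,w,g=box;k[y:y+g,x:x+w]=255;m&=k
    n,l,st,c=cv2.connectedComponentsWithStats(m);i=1+np.argmax(st[1:,4]);return c[i],st[i]
red=((0,120,60),(8,255,255));yel=((15,120,60),(32,255,255))
c,st=cent(im['pixels'],*red,(200,120,230,160));print('wrist red',c,st,watz(c,85))
c,st=cent(im['pixels'],*yel,(240,120,100,170));print('wrist yel',c,st,watz(c,100))
for n,b in(('top',(240,170,100,60)),('scene',(300,220,100,60))):
    a=get_image(n)
    if n=='top': cv2.imwrite('pics/top2.png',a['pixels'])
    for nm,q,z in(('red',red,84),('yel',yel,92)):
        try:c,st=cent(cv2.imread(f'pics/{n}.png'),*q,b);print(n,nm,c,st,atz(a,c,z))
        except Exception as e:print(n,nm,e)
E
python3 w2.py w2
```

```text
t 3.175 tcp [511.4 101.8 231.2] F [-0.4 -0.7 -0.9] xaxis [ 0.1 -1.   0. ] zaxis [-0. -0. -1.] 0.5810182396639768
push_wall 0.77 [297.3 231.2] [506.4 117.8  90. ]
carriage_face 0.64 [380.  197.7] [533.1  49.6  61. ]
stop_face 0.98 [583.5 203.9] [ 550.1 -171.9   61. ]
button_top 0.71 [341.7 227.5] [510.8  82.6  86. ]
dial_gauge 0.67 [340.5 228.2] [500.5  80.4  50. ]
wrist red [339.4 226.3] [ 315  203   50   47 1817] [511.4  84.4  85. ]
wrist yel [287.8 232.1] [283 196  10  76 629] [508.  124.7 100. ]
top red [293.1 211.9] [282 201  23  22 379] [511.9  83.1  84. ]
top yel [269.4 213.5] [266 197   7  33 134] [509.2 125.3  92. ]
scene red [351.4 257.5] [340 249  23  18 317] [518.5  79.4  84. ]
scene yel [370.6 246.5] [361 231  20  31 348] [514.  120.6  92. ]
```

{"name": "jog_arm", "arguments": {
  "increments": [
    {"tx":-0.001,"ty":0.012,"tz":-0.03,"rx":0,"ry":0,"rz":0},
    {"tx":0,"ty":0,"tz":-0.03,"rx":0,"ry":0,"rz":0},
    {"tx":0,"ty":0,"tz":-0.03,"rx":0,"ry":0,"rz":0},
    {"tx":0,"ty":0,"tz":-0.025,"rx":0,"ry":0,"rz":0},
    {"tx":0,"ty":0,"tz":0,"rx":0,"ry":0,"rz":0}
  ]
}}

```text
t: 4.2
tcp_pos: [509.6, 114.4, 115.1]
ee_rot: [2.296, -2.141, -0.003]
wrist_force: [-0.5, 0.2, 1.3]
grip_width: 0.585
```

```bash
python3 w2.py w3
```

```text
t 4.2 tcp [509.6 114.4 115.1] F [-0.5  0.2  1.3] xaxis [ 0.1 -1.  -0. ] zaxis [-0. -0. -1.] 0.5846918040496382
push_wall 0.98 [308.3 290.5] [507.6 119.6  90. ]
push_wall 0.39 [149.2 224.5] [536.3 201.2  90. ]
carriage_face 0.78 [433.2 235.4] [532.4  50.7  61. ]
stop_face 0.59 [308.3 293.4] [492.1 119.2  61. ]
button_top 0.57 [380.1 284.8] [511.2  83.3  86. ]
wrist red [377.5 265.8] [ 342  248   73   32 1883] [521.   85.8  85. ]
wrist yel [295.8 266. ] [288 242  17  48 709] [524.  126.1 100. ]
top red [293.1 211.9] [282 201  23  22 379] [511.9  83.1  84. ]
top yel [269.4 213.5] [266 197   7  33 134] [509.2 125.3  92. ]
scene red [351.4 257.5] [340 249  23  18 317] [518.5  79.4  84. ]
scene yel [370.6 246.5] [361 231  20  31 348] [514.  120.6  92. ]
```

View pics/w3.png

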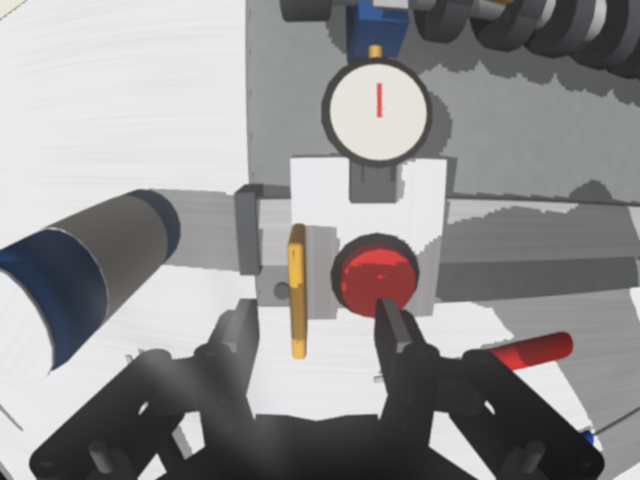

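```bash
python3 - <<'E'
from h import *
a=get_image('top');b=get_image('scene')
for z in(50,60,70,80):print(z,atz(a,(258,210),z).round(),atz(b,(390,262),z).round())
c=cv2.resize(b['pixels'][210:300,320:450],None,fx=5,fy=5,interpolation=2);cv2.imwrite('pics/s3.png',c)
E
```

```text
50 [522. 153.  50.] [525. 159.  50.]
60 [521. 152.  60.] [535. 152.  60.]
70 [519. 150.  70.] [545. 145.  70.]
80 [518. 148.  80.] [554. 138.  80.]
```

View pics/s3.png

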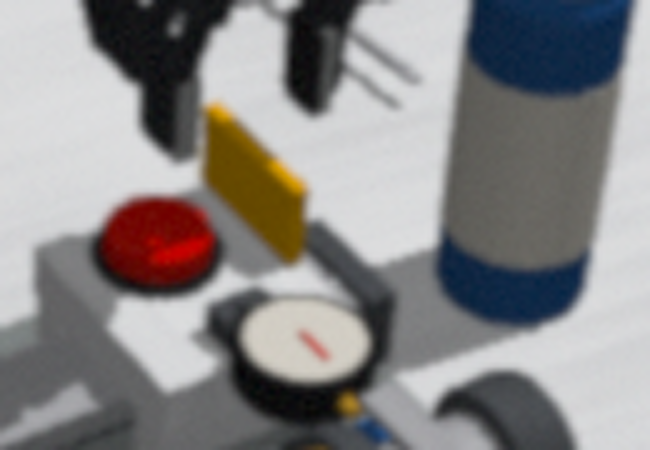

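The crop shows the fingers straddling the yellow wall, one above the red button (crop px 158,245). The rail-end block (350,270) is only about 55–60 mm high, so the rear finger clears it. I'll descend now.

{"name": "jog_arm", "arguments": {
  "increments": [
    {"tx":0.001,"ty":0,"tz":-0.012,"rx":0,"ry":0,"rz":0},
    {"tx":0,"ty":0,"tz":-0.012,"rx":0,"ry":0,"rz":0},
    {"tx":0,"ty":0,"tz":-0.004,"rx":0,"ry":0,"rz":0},
    {"tx":0,"ty":0,"tz":0,"rx":0,"ry":0,"rz":0}
  ]
}}

```text
t: 5.2
tcp_pos: [511.3, 114.7, 87.8]
ee_rot: [2.297, -2.142, -0.001]
wrist_force: [0.8, -0.9, 0.8]
grip_width: 0.586
```

{"name": "jog_arm", "arguments": {
  "increments": [
    {"tx":0,"ty":0,"tz":-0.003,"rx":0,"ry":0,"rz":0},
    {"tx":0,"ty":0,"tz":-0.003,"rx":0,"ry":0,"rz":0},
    {"tx":0,"ty":0,"tz":0,"rx":0,"ry":0,"rz":0}
  ]
}}

```text
t: 5.58
tcp_pos: [511.7, 114.7, 82.3]
ee_rot: [-2.297, 2.142, -0.0]
wrist_force: [-0.5, 0.4, 4.1]
grip_width: 0.582
```

{"name": "jog_arm", "arguments": {
  "increments": [
    {"tx":0,"ty":0,"tz":-0.003,"rx":0,"ry":0,"rz":0},
    {"tx":0,"ty":0,"tz":-0.003,"rx":0,"ry":0,"rz":0},
    {"tx":0,"ty":0,"tz":0,"rx":0,"ry":0,"rz":0}
  ]
}}

```text
t: 5.95
tcp_pos: [511.8, 114.6, 76.2]
ee_rot: [-2.297, 2.142, -0.0]
wrist_force: [0.2, -1.0, 5.5]
grip_width: 0.588
```

{"name": "jog_arm", "arguments": {
  "increments": [
    {"tx":0,"ty":0,"tz":-0.003,"rx":0,"ry":0,"rz":0},
    {"tx":0,"ty":0,"tz":0,"rx":0,"ry":0,"rz":0}
  ]
}}

```text
t: 6.2
tcp_pos: [512.1, 114.8, 74.5]
ee_rot: [-2.297, 2.142, -0.002]
wrist_force: [-7.0, -1.6, 30.3]
grip_width: 0.584
```

{"name": "jog_arm", "arguments": {
  "increments": [
    {"tx":0,"ty":0,"tz":0.0007,"rx":0,"ry":0,"rz":0},
    {"tx":0.0003,"ty":-0.005,"tz":0,"rx":0,"ry":0,"rz":0},
    {"tx":0.0003,"ty":-0.005,"tz":0,"rx":0,"ry":0,"rz":0},
    {"tx":0,"ty":0,"tz":0,"rx":0,"ry":0,"rz":0}
  ]
}}

```text
t: 6.7
tcp_pos: [512.8, 104.4, 74.7]
ee_rot: [-2.297, 2.142, -0.002]
wrist_force: [-3.6, -1.3, 17.9]
grip_width: 0.582
```

```bash
python3 w.py w4
```

```text
t 6.7 tcp [512.8 104.4  74.7] F [-3.6 -1.3 17.9] xaxis [ 0.1 -1.   0. ] zaxis [ 0. -0. -1.] 0.5820989093156544
push_wall 0.62 [302.4 338.9] [507.8 111.   90. ]
carriage_face 0.59 [460.2 266.3] [532.4  38.7  61. ]
stop_face 0.6 [549.5 128.3] [603.8   1.3  61. ]
button_top 0.57 [389.3 318.8] [516.8  76.3  86. ]
dial_gauge 0.45 [109.2 243.6] [527.8 216.3  50. ]
```

View pics/w4.png

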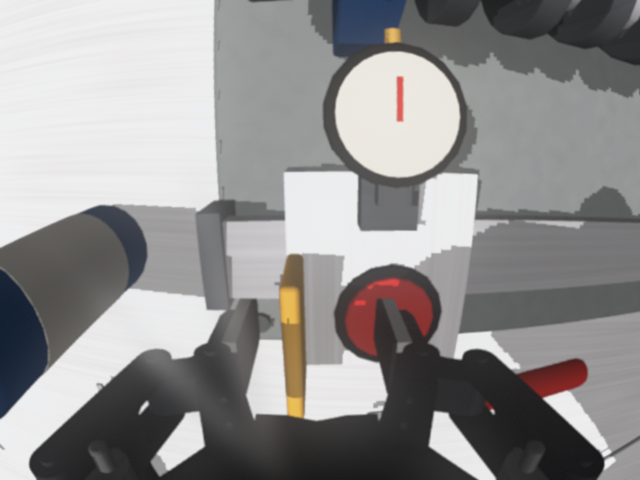

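{"name": "jog_arm", "arguments": {
  "increments": [
    {"tx":0.0004,"ty":-0.006,"tz":0,"rx":0,"ry":0,"rz":0},
    {"tx":0.0006,"ty":-0.009,"tz":0,"rx":0,"ry":0,"rz":0},
    {"tx":0.0006,"ty":-0.009,"tz":0,"rx":0,"ry":0,"rz":0},
    {"tx":0.0006,"ty":-0.009,"tz":0,"rx":0,"ry":0,"rz":0},
    {"tx":0.0006,"ty":-0.009,"tz":0,"rx":0,"ry":0,"rz":0}
  ]
}}

```text
t: 7.62
tcp_pos: [515.9, 62.9, 74.8]
ee_rot: [-2.297, 2.141, -0.002]
wrist_force: [0.3, 1.9, 15.4]
grip_width: 0.585
```

{"name": "jog_arm", "arguments": {
  "increments": [
    {"tx":0.0006,"ty":-0.009,"tz":0,"rx":0,"ry":0,"rz":0},
    {"tx":0.0006,"ty":-0.009,"tz":0,"rx":0,"ry":0,"rz":0},
    {"tx":0.0006,"ty":-0.009,"tz":0,"rx":0,"ry":0,"rz":0},
    {"tx":0.0006,"ty":-0.009,"tz":0,"rx":0,"ry":0,"rz":0},
    {"tx":0.0006,"ty":-0.009,"tz":0,"rx":0,"ry":0,"rz":0}
  ]
}}

```text
t: 8.25
tcp_pos: [519.4, 17.8, 74.9]
ee_rot: [-2.296, 2.14, -0.003]
wrist_force: [3.3, 2.2, 11.9]
grip_width: 0.584
```

{"name": "jog_arm", "arguments": {
  "increments": [
    {"tx":0.0007,"ty":-0.009,"tz":-0.0003,"rx":0,"ry":0,"rz":0},
    {"tx":0.0007,"ty":-0.009,"tz":0,"rx":0,"ry":0,"rz":0},
    {"tx":0.0007,"ty":-0.009,"tz":-0.0001,"rx":0,"ry":0,"rz":0},
    {"tx":0.0007,"ty":-0.009,"tz":0,"rx":0,"ry":0,"rz":0},
    {"tx":0.0007,"ty":-0.009,"tz":0,"rx":0,"ry":0,"rz":0}
  ]
}}

```text
t: 8.88
tcp_pos: [523.1, -27.2, 74.8]
ee_rot: [-2.296, 2.14, -0.004]
wrist_force: [2.7, 1.7, 18.0]
grip_width: 0.584
```

{"name": "jog_arm", "arguments": {
  "increments": [
    {"tx":0.0007,"ty":-0.009,"tz":0,"rx":0,"ry":0,"rz":0},
    {"tx":0.0007,"ty":-0.009,"tz":-0.0001,"rx":0,"ry":0,"rz":0},
    {"tx":0.0007,"ty":-0.009,"tz":0,"rx":0,"ry":0,"rz":0},
    {"tx":0.0007,"ty":-0.009,"tz":0,"rx":0,"ry":0,"rz":0},
    {"tx":0,"ty":0,"tz":0,"rx":0,"ry":0,"rz":0}
  ]
}}

```text
t: 9.5
tcp_pos: [526.1, -64.2, 74.7]
ee_rot: [-2.295, 2.142, -0.005]
wrist_force: [3.3, -1.3, 19.1]
grip_width: 0.583
```

```bash
python3 w.py w5; python3 - <<'E'
from h import *
for c in('top','scene'):
    im=get_image(c)
    for n in('carriage_face','stop_face','button_top'):
        for d in pinpoint(c,n)[:1]:print(c,n,round(d['conf'],2),atz(im,d['at'],61 if 'face' in n else 79).round(1))
E
```

```text
t 9.5 tcp [526.1 -64.2  74.7] F [ 3.3 -1.3 19.1] xaxis [ 0.1 -1.   0. ] zaxis [ 0. -0. -1.] 0.5830779720644734
push_wall 0.91 [307.  339.2] [521.1 -59.5  90. ]
push_wall 0.72 [460.4 267.5] [ 555.6 -116.8   90. ]
carriage_face 0.71 [459.2 265.1] [ 546.3 -129.4   61. ]
carriage_face 0.7 [268.9 393.6] [465.5 -41.4  61. ]
stop_face 0.65 [531.  263.6] [ 549.2 -170.7   61. ]
button_top 0.65 [391.9 319.7] [529.8 -93.6  86. ]
top stop_face 0.64 [ 559.9 -314.5   61. ]
scene carriage_face 0.64 [ 547.7 -131.4   61. ]
scene stop_face 0.94 [ 554.5 -171.7   61. ]
scene button_top 0.54 [529.  -94.2  79. ]
```

View pics/w5.png

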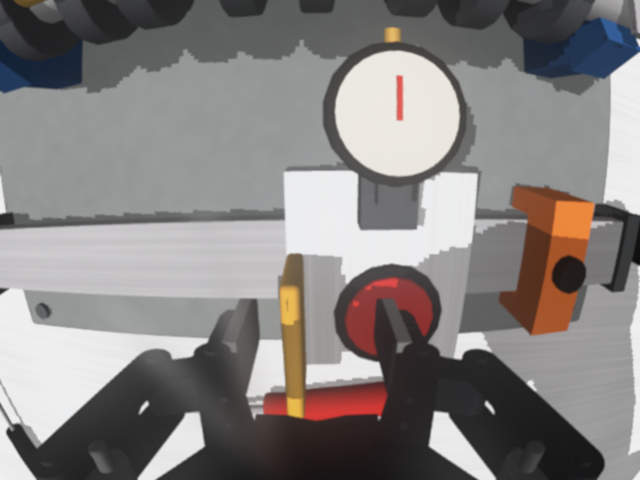

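No slip: the carriage (px 459,265) is about 40 mm short of the stop (px 531,264).

{"name": "jog_arm", "arguments": {
  "increments": [
    {"tx":0.0006,"ty":-0.008,"tz":0,"rx":0,"ry":0,"rz":0},
    {"tx":0.0006,"ty":-0.008,"tz":0,"rx":0,"ry":0,"rz":0},
    {"tx":0.0006,"ty":-0.008,"tz":0,"rx":0,"ry":0,"rz":0},
    {"tx":0.0004,"ty":-0.006,"tz":0,"rx":0,"ry":0,"rz":0},
    {"tx":0,"ty":0,"tz":0,"rx":0,"ry":0,"rz":0}
  ]
}}

```text
t: 10.82
tcp_pos: [528.5, -94.0, 74.8]
ee_rot: [-2.296, 2.141, -0.006]
wrist_force: [3.3, -2.3, 16.1]
grip_width: 0.588
```

{"name": "jog_arm", "arguments": {
  "increments": [
    {"tx":0.0002,"ty":-0.003,"tz":0,"rx":0,"ry":0,"rz":0},
    {"tx":0.0002,"ty":-0.003,"tz":0,"rx":0,"ry":0,"rz":0},
    {"tx":0,"ty":0,"tz":0,"rx":0,"ry":0,"rz":0}
  ]
}}

```text
t: 11.2
tcp_pos: [528.9, -99.6, 74.8]
ee_rot: [-2.296, 2.141, -0.005]
wrist_force: [5.0, -1.6, 16.8]
grip_width: 0.59
```

{"name": "jog_arm", "arguments": {
  "increments": [
    {"tx":0.0002,"ty":-0.003,"tz":0,"rx":0,"ry":0,"rz":0},
    {"tx":0,"ty":0,"tz":0,"rx":0,"ry":0,"rz":0}
  ]
}}

```text
t: 11.45
tcp_pos: [529.1, -102.5, 74.8]
ee_rot: [-2.296, 2.14, -0.005]
wrist_force: [5.0, 0.5, 15.3]
grip_width: 0.584
```

{"name": "jog_arm", "arguments": {
  "increments": [
    {"tx":0.0002,"ty":-0.003,"tz":0,"rx":0,"ry":0,"rz":0},
    {"tx":0,"ty":0,"tz":0,"rx":0,"ry":0,"rz":0}
  ]
}}

```text
t: 11.7
tcp_pos: [529.3, -105.5, 74.8]
ee_rot: [-2.296, 2.14, -0.005]
wrist_force: [5.2, -0.1, 15.5]
grip_width: 0.588
```

{"name": "jog_arm", "arguments": {
  "increments": [
    {"tx":0.0001,"ty":-0.002,"tz":0,"rx":0,"ry":0,"rz":0},
    {"tx":0,"ty":0,"tz":0,"rx":0,"ry":0,"rz":0}
  ]
}}

```text
t: 11.95
tcp_pos: [529.4, -106.6, 74.8]
ee_rot: [-2.297, 2.139, -0.004]
wrist_force: [3.4, 5.1, 16.6]
grip_width: 0.586
```

{"name": "jog_arm", "arguments": {
  "increments": [
    {"tx":0.0001,"ty":-0.002,"tz":0,"rx":0,"ry":0,"rz":0},
    {"tx":0,"ty":0,"tz":0,"rx":0,"ry":0,"rz":0}
  ]
}}

```text
t: 12.2
tcp_pos: [529.4, -107.3, 74.8]
ee_rot: [-2.297, 2.138, -0.003]
wrist_force: [2.7, 12.2, 19.0]
grip_width: 0.585
```

```bash
python3 w.py w6
```

```text
t 12.2 tcp [ 529.4 -107.3   74.8] F [ 2.7 12.2 19. ] xaxis [ 0.1 -1.  -0. ] zaxis [ 0.  0. -1.] 0.5854906121665584
push_wall 0.57 [301.4 337.3] [ 525.1 -100.4   90. ]
carriage_face 0.75 [590.9 236.1] [ 570.5 -251.4   61. ]
carriage_face 0.73 [458.9 262.7] [ 551.  -171.9   61. ]
stop_face 0.69 [457.3 262.8] [ 550.9 -171.1   61. ]
button_top 0.81 [391.  322.2] [ 532.  -136.5   86. ]
button_top 0.45 [456.5 266.4] [ 558.  -159.8   86. ]
```

View pics/w6.png

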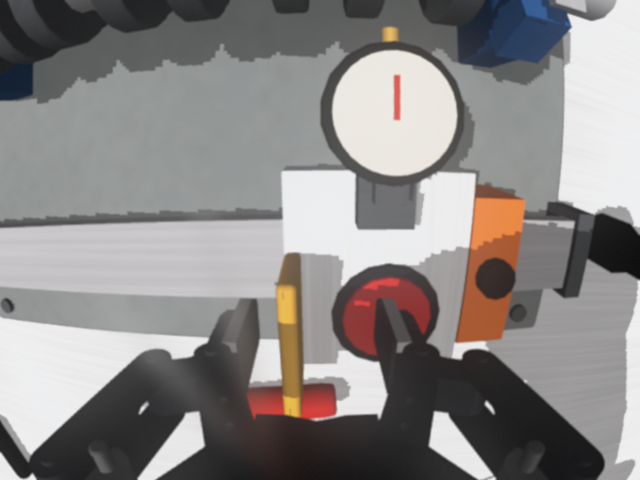

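The carriage is against the orange stop (px 465,262), with 12 N on the stop and the button still held. I'll lift straight up.

{"name": "jog_arm", "arguments": {
  "increments": [
    {"tx":0,"ty":0,"tz":0,"rx":0,"ry":0,"rz":0},
    {"tx":0,"ty":0,"tz":0.004,"rx":0,"ry":0,"rz":0},
    {"tx":0,"ty":0,"tz":0.006,"rx":0,"ry":0,"rz":0},
    {"tx":0,"ty":0,"tz":0.02,"rx":0,"ry":0,"rz":0},
    {"tx":0,"ty":0,"tz":0.03,"rx":0,"ry":0,"rz":0}
  ]
}}

```text
t: 13.12
tcp_pos: [526.5, -109.5, 133.3]
ee_rot: [2.296, -2.142, -0.003]
wrist_force: [-0.1, -1.3, -1.4]
grip_width: 0.59
```

{"name": "jog_arm", "arguments": {
  "increments": [
    {"tx":0,"ty":0,"tz":0.03,"rx":0,"ry":0,"rz":0},
    {"tx":0,"ty":0,"tz":0.03,"rx":0,"ry":0,"rz":0},
    {"tx":0,"ty":0,"tz":0.03,"rx":0,"ry":0,"rz":0},
    {"tx":0,"ty":0,"tz":0,"rx":0,"ry":0,"rz":0},
    {"tx":0,"ty":0,"tz":0,"rx":0,"ry":0,"rz":0}
  ]
}}

```text
t: 13.75
tcp_pos: [526.9, -109.6, 222.7]
ee_rot: [2.297, -2.142, -0.002]
wrist_force: [0.7, 0.5, -0.2]
grip_width: 0.585
```

```bash
python3 w.py w7
```

```text
t 13.75 tcp [ 526.9 -109.6  222.7] F [ 0.7  0.5 -0.2] xaxis [ 0.1 -1.  -0. ] zaxis [-0.  0. -1.] 0.5849912500970159
push_wall 0.77 [305.8 231.4] [ 524.5 -100.3   90. ]
push_wall 0.32 [506.7 193. ] [ 569.5 -261.5   90. ]
carriage_face 0.84 [394.6 199.5] [ 549.5 -172.8   61. ]
stop_face 0.75 [392.7 199.3] [ 549.5 -171.1   61. ]
button_top 0.79 [354.5 226.8] [ 529.7 -137.8   86. ]
```

View pics/w7.png

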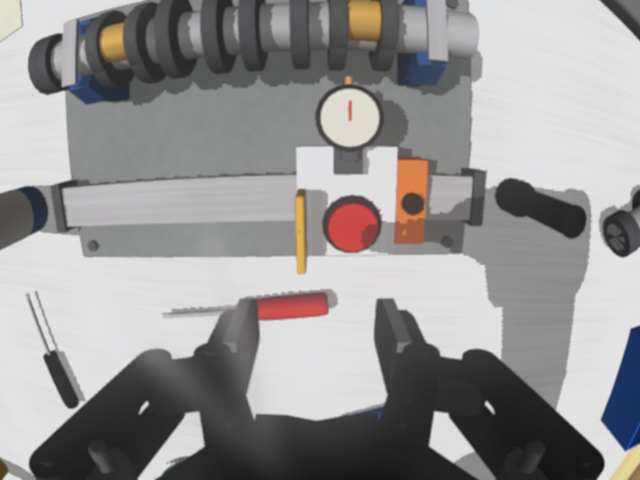

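The carriage (leading edge px 396) sits flush against the stop (px 398). The button is up, and the can, torch and screwdriver are still standing or lying where they were. The arm is clear, so I'm handing in.

```bash
python3 -c "
from station import *
print(finish_job())"
```

```text
the job is handed in; nothing more can be done
None
```

The carriage is up against the orange end stop with the button released, and I handed the job in; no verdict came back.

**What I did:** I straddled the yellow wall with the fingers 50 mm apart. One finger pressed the red button fully down, peaking at about 30 N, then holding at 12–19 N. I pushed the carriage about 222 mm along the rail until it pressed on the stop with about 12 N, with the button down all the way. Then I lifted straight up at about t = 12.3 s; the last reading was at 13.75 s of the 38 s allowed.

**Last checks:**
- **Carriage:** in the last wrist picture its leading face and the stop face are within about 2 mm of each other, which is inside the measuring error, and no gap shows.
- **Button:** it looks fully up. I judged this by eye and did not measure its height or test the lock.
- **Clearance:** the tool is at about 223 mm height and the wrist force is near zero.
- **Other objects:** the dial gauge was not touched. The spray can, torch and screwdriver look undisturbed in the picture, but I did not measure their positions again.

**Disagreement:** the camera estimates of the button's position differed by up to 8 mm, the scene camera against the top and wrist views. I planned around 12 mm of finger clearance, so this had no effect.

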